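# Try two ribbon spools on the dispenser's spindle: keep the one that fits, return the other

## Robot

A 7-joint arm with a two-finger parallel gripper is mounted at the origin on a cart in front of the work surface, level with it; the furniture and walls round the work are solid. World frame = base frame: x ahead of the robot, y to its left, z up, the work surface at z = 0. Lengths are in m, angles in rad, forces in N, time in s.
With the tool pointing down it reaches from about 0.4 to 0.85 m from the base axis. Payload 10.4 kg.
Tool frame: the origin (TCP) lies at the very end of the fingers, on their centre line; the grasp point (between the pads) lies 19 mm behind it (grip_point_offset is the distance from the TCP to the grasp point, in m); z points along the fingers, y is the line along which they close (so a half turn about z gives the same grasp; the last joint's range is limited). The gripper opens to 87 mm and grips with 3 to 60 N. Pads are 19 mm wide; open, the fingers measure 117 mm over their backs; the gripper's body (75 mm by 190 mm) begins 51 mm behind the grasp point.
Start: joints at [1.13, 0.332, -0.065, 1.46, 0.022, 1.35, -0.088], TCP at [0.254, -0.571, 0.223] pointing down, gripper open.
Joint ranges: [-2.6, 2.6], [-0.5, 2.12], [-1.47, 1.34], [0.16, 2.42], [-1.27, 4.41], [0.06, 2.06], [-2.6, 2.6]. Speed limits (rad/s): [2.22, 2.22, 2.79, 2.79, 3.14, 3.14, 3.14].

## Interface

Orientations are given as a unit quaternion [x, y, z, w].
In Python, from bench import * gives the robot as it stands.
- The arm moves only by the tool play_rows, never from a script. Its argument "increments" is text: rows parted by semicolons, each of 7 numbers parted by spaces: the turn, a rotation vector about the tool's x, y, z in rad, then the shift along the tool's x, y, z in m, then the opening, from 0 (shut) to 1 (fully open). A call has 1 to 8 rows; each row is the pose to reach, as a shift and turn from the pose commanded when the call began, along the tool's axes at that moment; what a row does not reach only later rows make up. A row lasts 1/10 s, in which the tool goes at most 50 mm and 8.59 degrees, less where a joint would pass 70% of its speed; a pose out of reach is approached as far as the arm can. A call with a gripper value outside its range is refused whole. The fingers move at their own pace and stop on an object; "grip_force" is the grip in N (left out, the last holds). Time passes only in rows, so rows that repeat a pose let the fingers close. It gives the time, the measured TCP pose, the force, the opening and the grip force at its end, in the units of the state.
- read_state(): the state, without advancing time (a new reading comes with each control period).
- camera(name): name is "side" or "top" or "wrist"; returns a dict with "color" (400x640x3 uint8, red, green, blue), "fx", "fy", "cx", "cy" (pixels), "k1" (the pictures are not rectified: a ray, as slopes to the right and down, at radius r is drawn at 1 + k1 r^2 times it, then the intrinsics apply), "camera_from_world" (4x4, takes a point from world to camera coordinates); the wrist camera has in their place "mount" (4x4, takes a point from camera to tool coordinates, whose origin is the TCP and whose axes are the flange's). Camera axes: x right, y down, z forward; pixel columns grow to the right and rows downward; lengths in m; the calibration is good to about 2 mm. A picture is of the moment at which its call begins: read the wrist's pose just before it. There is no depth.
- close_job(): hands the job in; it is judged then, once.
The state is a dict: "time": time; "joint_positions": joint angles; "joint_vel": joint speeds; "joint_torque": joint torques, N m; "ee_pos": TCP position; "eef_rot": TCP orientation; "ft_force": force on the tool from outside, world axes, zero at the start; "torque": the same for the moment, N m; "width": finger opening in m; "grip_force": force on a finger pad.
Only numpy, scipy, OpenCV 4.12 (cv2) and the standard library are available. Lean on these libraries where they do the work, as an engineer would, in place of code of your own. Each camera call takes 0.05 s, during which the arm holds its last target. There are 200 camera calls.

## Task

Two ribbon spools from a mixed delivery lie on the wooden rack; only one has a core that suits our ribbon dispenser, and nobody can tell from outside which. Try them out: lay a spool on the dispenser's two rails and slide it along them onto the spindle without forcing it, to feel whether it goes all the way to the end plate or jams part way. Leave the one that goes fully home on the spindle, put the other inside the cardboard returns box, lying on its floor, and do not disturb the tape, stamp, tags and pen nearby.

Things in the scene. Friction and masses are not known exactly. Their poses are not given: they have to be found in the camera images.
- dispenser: slate-blue steel ribbon dispenser, fixed, base 116 x 76 mm, 83 mm high; origin: centre of its underside; +x runs along the spindle from its free tip to the end plate (near face at x = 50 mm, 64 mm wide, as high as the dispenser), z up. Its other end is open. Rails for the spool: 8 mm rods along x at y = -16 and 16 mm, x = -50 to 50 mm, tops at z = 26 mm
- spindle: the dispenser's fixed steel spindle, 18 mm in diameter with a bevelled tip; origin: its free tip (dispenser x = 16, y = 0, z = 46 mm); axes as the dispenser's. It runs 34 mm in +x to the end plate. Cheek plates stand beside it at y = -30 and +30 mm, 3 mm thick, x = 20 to 56 mm, up to z = 50 mm: fingers cannot straddle a spool there, so it is pushed home from behind, at its near flange
- spool_home (a point): where a spool's centre is when fully home on the spindle, its far flange against the end plate (dispenser x = 30, y = 0, z = 46 mm; axes as the dispenser's)
- spool_load (a point): good place for a spool's centre when laid on the rails (dispenser x = -18, y = 0, z = 46 mm; axes as dispenser's), axis along them; sliding it takes under 3 N. It meets the spindle after 14 mm; one that fits is home after 48 mm, a wrong one stops dead after about 22 mm with 8 mm of spindle inside and must be drawn back before lifting.
- rack: wooden stock rack, fixed, 148 x 62 mm; origin: centre of its underside, x along its length. Two 10 mm dowels along x (y = -16 and +16 mm, tops at z = 23 mm) carry two spools in a row, centres at x = -35 and 35 mm, z = 43 mm, axes along x; end blocks at x = -68 and 68 mm are 30 mm high
- returns_box: open kraft cardboard box, fixed, 120 mm (x) by 128 mm (y) outside, 36 mm high, walls and floor 3 mm thick; origin: centre of its underside. A spool lying on its side in it has its centre at z = 28 mm
- spool_red: ribbon spool, red ribbon, about 80 g; origin: its centre; x: its axis, level (either end may go first). 40 mm wide; cardboard flanges 50 mm in diameter, 3 mm thick, with a 22 mm hole; between them the winding, 49 mm in diameter, 34 mm long: grasp across it from above. The black hub inside, not the colour, decides whether it fits. Starts on the rack
- spool_green: ribbon spool, dark green ribbon, about 80 g; origin: its centre; x: its axis, level (either end may go first). 40 mm wide; cardboard flanges 50 mm in diameter, 3 mm thick, with a 22 mm hole; between them the winding, 49 mm in diameter, 34 mm long: grasp across it from above. The black hub inside, not the colour, decides whether it fits. Starts on the rack
- seal_tape: bystander: roll of gold tape lying flat, 73 mm diameter, 18 mm high; origin: centre of its underside
- date_stamp: bystander: wooden hand stamp standing up, 29 x 45 x 76 mm; origin: centre of its underside
- gift_tags: bystander: stack of gift tags, 86 x 56 x 12 mm; origin: centre of its underside
- pen: bystander: black pen, 138 mm long along its x axis, 10 mm thick; origin: centre of its underside
There are look-alikes about, which are no part of the job. Of the things that look like the spool_red, the larger one is meant.

How it is judged:
At the end, for the whole second after the job is handed in: One spool is fully home on the spindle (centre within 4 mm of home along it, 6 mm across, axis within 0.12 rad; only the right core gets there); the other lies inside the returns box on its floor (centre 15 to 40 mm above the box's underside); both released and not moving faster than 0.1 m/s (((x of spool_red in the frame of spool_home between -0.004 and 0.004 m and y of spool_red in the frame of spool_home between -0.006 and 0.006 m and z of spool_red in the frame of spool_home between -0.006 and 0.006 m and angle between the x axis of spool_red and the x axis of dispenser, either way round below 0.12 rad and x of spool_green in the frame of returns_box between -0.057 and 0.057 m and y of spool_green in the frame of returns_box between -0.061 and 0.061 m and z of spool_green in the frame of returns_box between 0.015 and 0.04 m) or (x of spool_green in the frame of spool_home between -0.004 and 0.004 m and y of spool_green in the frame of spool_home between -0.006 and 0.006 m and z of spool_green in the frame of spool_home between -0.006 and 0.006 m and angle between the x axis of spool_green and the x axis of dispenser, either way round below 0.12 rad and x of spool_red in the frame of returns_box between -0.057 and 0.057 m and y of spool_red in the frame of returns_box between -0.061 and 0.061 m and z of spool_red in the frame of returns_box between 0.015 and 0.04 m)) and linear speed of each of spool_red, spool_green below 0.1 m/s); the robot touches nothing.
It fails at once if the spindle is pushed or struck with more than 35 N (a spool is forced) (contact force between spindle and anything else above 35 N).
It fails at once if a bystander (tape, stamp, tags or pen) is moved by more than 30 mm (distance of any of seal_tape, date_stamp, gift_tags, pen from where it was at the start of the episode above 0.03 m).
It also fails if it takes over 69 s, if anything falls off the work surface, if the arm or the gripper's body presses on something with over 40 N, if the wrist force passes 120 N, or if a joint passes its speed limit or range.

## Working session

There is one attempt and no reset: what is moved stays moved. The work goes in short steps, Python scripts to look and compute and a tool call to move; the robot and the scene stay as the last step left them, time stands still between calls to the robot, and variables do not carry over. Pictures are saved under pics/ and viewed, at most 10 in all, crops included, and the job is handed in when it is done.

Besides the shell and the picture viewer there is one more tool, called after "Call:" as name(argument=value, ...), one argument or row to a line, values as JSON. play_rows: Moves the arm, as the interface text tells. Its arguments: {"type":"object","properties":{"increments":{"type":"string"},"grip_force":{"type":"number"}},"required":["increments"]}

```bash
mkdir -p pics; ls
cat > h.py <<'E'
from bench import *
import numpy as np, cv2, pickle
from scipy.spatial.transform import Rotation as R
def snap(n,f):
    s=read_state(); c=camera(n); cv2.imwrite(f'pics/{f}.png',c['color'][:,:,::-1])
    if n=='wrist':
        T=np.eye(4);T[:3,:3]=R.from_quat(s['eef_rot']).as_matrix();T[:3,3]=s['ee_pos']
        c['camera_from_world']=np.linalg.inv(T@np.array(c['mount']))
    pickle.dump(c,open(f'pics/{f}.pkl','wb')); return c
def load(f): return pickle.load(open(f'pics/{f}.pkl','rb'))
def ray(c,u,v):
    x=np.array([(u-c['cx'])/c['fx'],(v-c['cy'])/c['fy']]);p=x.copy()
    for _ in range(20): p=x/(1+c['k1']*(p@p))
    M=np.array(c['camera_from_world']);d=M[:3,:3].T@np.array([*p,1]);o=-M[:3,:3].T@M[:3,3]
    return o,d
def onz(c,u,v,z):
    o,d=ray(c,u,v); return o+d*(z-o[2])/d[2]
def tri(obs):
    A=np.zeros((3,3));b=np.zeros(3)
    for c,u,v in obs:
        o,d=ray(c,u,v);d=d/np.linalg.norm(d);P=np.eye(3)-np.outer(d,d);A+=P;b+=P@o
    x=np.linalg.solve(A,b)
    return x,[float(np.round(np.hypot(*(np.array(proj(c,x))-(u,v))),1)) for c,u,v in obs]
def proj(c,p):
    M=np.array(c['camera_from_world']);q=M[:3,:3]@p+M[:3,3];s=q[:2]/q[2];s=s*(1+c['k1']*(s@s))
    return s[0]*c['fx']+c['cx'],s[1]*c['fy']+c['cy']
E
python3 - <<'E'
from h import *
s=read_state();print(s)
for n in('top','side'):
    c=snap(n,n+'0');M=np.array(c['camera_from_world']);print(n,c['fx'],c['k1'],-M[:3,:3].T@M[:3,3],M[:3,:3].round(2).tolist())
    cv2.imwrite(f'pics/{n}0b.png',cv2.resize(c['color'][:,:,::-1],(800,500),interpolation=cv2.INTER_CUBIC))
c=snap('wrist','w0');print(c['mount'])
E
```

```text
pics
{'time': 0.0, 'joint_positions': array([ 1.13035738,  0.3328813 , -0.06470386,  1.46095808,  0.02160715,
        1.34988018, -0.08849036]), 'joint_vel': array([ 1.20495822e-03,  2.50939499e-04, -1.22290650e-05, -1.02896803e-03,
        5.57020803e-04,  1.26300579e-03, -1.79816295e-03]), 'joint_torque': array([-8.23718383e-04, -6.23246813e+01,  2.42631300e-02, -3.89891696e+01,
       -6.13912032e-02,  3.95258074e-02,  1.35233317e-04]), 'ee_pos': array([ 0.25345286, -0.57087655,  0.22174006]), 'eef_rot': array([ 9.78251585e-01,  2.07420644e-01, -1.83358129e-04, -6.91648234e-04]), 'ft_force': array([0.38558803, 1.07490068, 0.17213163]), 'torque': array([ 0.00226449, -0.01281209, -0.03024027]), 'grip_force': 0.0, 'width': 0.0871784334778833}
top 392.5647060160978 -0.04497510936909112 [ 0.5544461  -0.0141701   1.22576598] [[-0.02, -1.0, 0.01], [-1.0, 0.02, -0.08], [0.08, -0.01, -1.0]]
side 439.5307526562112 0.0015664229582393015 [0.17447251 0.81623162 0.86639503] [[-0.88, -0.48, -0.02], [-0.3, 0.58, -0.76], [0.37, -0.66, -0.65]]
[[-5.99546643e-04 -9.68941729e-01 -2.47288427e-01  6.67165677e-02]
 [ 9.99999621e-01 -4.24705802e-04 -7.60372181e-04 -1.03639869e-03]
 [ 6.31731506e-04 -2.47288789e-01  9.68941616e-01 -1.61534583e-01]
 [ 0.00000000e+00  0.00000000e+00  0.00000000e+00  1.00000000e+00]]
```

View pics/top0b.png

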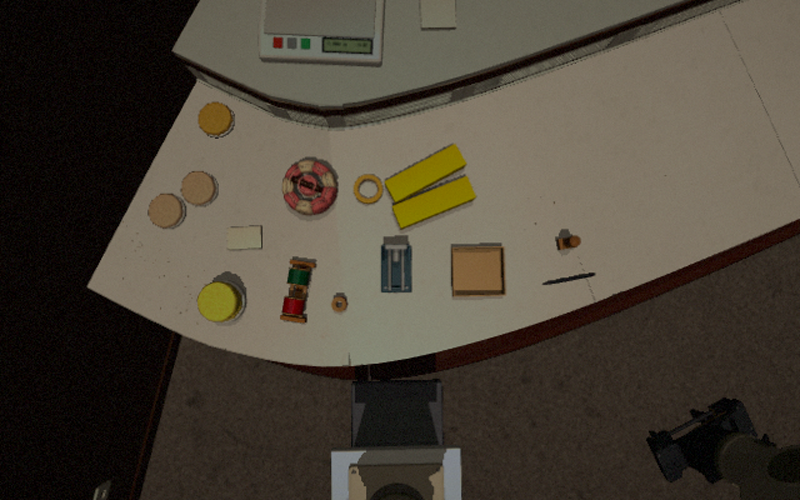

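View pics/side0b.png

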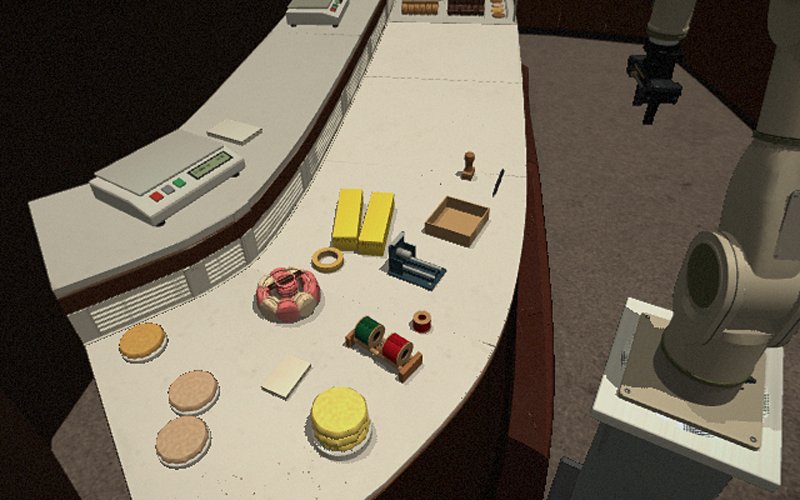

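The top view shows the rack at about (297,291), green spool (299,275), red spool (293,306), dispenser (397,264) with its end plate at the top, box (478,270), and the small decoy spool at (340,302). I'll enlarge for exact readings.

Run:
```python
from h import *
t=cv2.imread('pics/top0.png')[180:264,215:415]
cv2.imwrite('pics/tc.png',cv2.resize(t,None,fx=4,fy=4,interpolation=cv2.INTER_CUBIC))
t=cv2.imread('pics/side0.png')[150:310,270:400]
t=cv2.imread('pics/side0.png')[150:310,265:400]
cv2.imwrite('pics/sc.png',cv2.resize(t,None,fx=3.75,fy=3.75,interpolation=cv2.INTER_CUBIC))
```

```text
(no output)
```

View pics/tc.png

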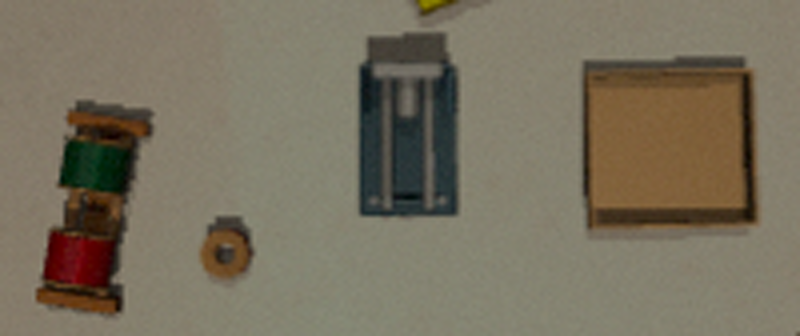

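View pics/sc.png

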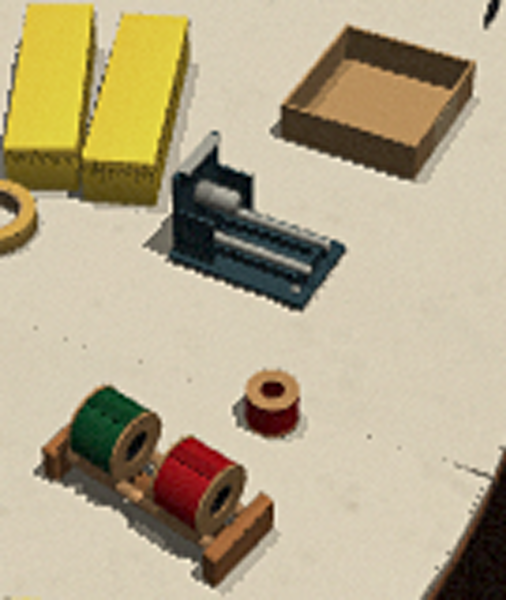

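The crops clearly show rack, spools, dispenser (free end toward the robot) and box. Now I'll turn readings into positions.

Run:
```python
from h import *
t=load('top0');s=load('side0')
T=lambda u,v:(t,215+(u+.5)/4-.5,180+(v+.5)/4-.5)
S=lambda u,v:(s,265+(u+.5)/3.75-.5,150+(v+.5)/3.75-.5)
p=lambda *a:print(*[np.round(x,4) if isinstance(x,np.ndarray) else x for x in a])
p('red axis pt z43',onz(*T(81,258),.043));p('green',onz(*T(96,166),.043))
p('red flange side z43',onz(*S(221,497),.043));p('green fl',onz(*S(134,441),.043))
p('red tri(win centre~)',*tri([T(81,258),S(203,485)])); p('green tri',*tri([T(96,166),S(117,430)]))
p('rack block near top centre',*tri([T(77,300),S(237,521)]));p('rack far',*tri([T(108,124),S(58,445)]))
p('disp base L,R front corners z6',onz(*T(359,215),.008),onz(*T(456,214),.008))
p('side: front corners',onz(*S(303,306),.008),onz(*S(345,247),.008))
p('plate top ends near edge z83',onz(*T(371,77),.083),onz(*T(440,77),.083)); p('tri plate L',*tri([T(371,66),S(178,172)]),*tri([T(440,66),S(215,134)]))
p('spindle tip top z55',onz(*T(408,116),.055), onz(*S(230,200),.046))
p('rail front', onz(*T(387,206),.026),onz(*T(429,206),.026),tri([T(387,206),S(307,269)]))
for a in[(588,69),(752,69),(757,225),(588,228)]: p('box',onz(*T(*a),.036))
for a in[(348,27),(474,64),(416,150),(283,106)]: p('boxS',onz(*S(*a),.036))
p('decoy',onz(*T(226,252),.035))
```

```text
red axis pt z43 [0.5083 0.2357 0.043 ]
green [0.5769 0.224  0.043 ]
red flange side z43 [0.488  0.2411 0.043 ]
green fl [0.5594 0.2274 0.043 ]
red tri(win centre~) [0.5063 0.2357 0.0385] [0.7, 0.9]
green tri [0.5758 0.2237 0.0413] [0.4, 0.5]
rack block near top centre [0.4761 0.2422 0.0274] [0.0, 0.0]
rack far [0.6153 0.2251 0.0049] [1.9, 2.4]
disp base L,R front corners z6 [0.5356 0.0282 0.008 ] [ 0.5347 -0.0467  0.008 ]
side: front corners [0.5312 0.0332 0.008 ] [ 0.5307 -0.0389  0.008 ]
plate top ends near edge z83 [0.6368 0.0151 0.083 ] [ 0.6358 -0.0352  0.083 ]
tri plate L [0.645  0.0149 0.0785] [0.1, 0.1] [ 0.6428 -0.0362  0.0789] [0.5, 0.5]
spindle tip top z55 [ 0.6091 -0.0113  0.055 ] [ 0.6134 -0.008   0.046 ]
rail front [0.5422 0.0062 0.026 ] [ 0.5416 -0.0258  0.026 ] (array([0.54176503, 0.00614468, 0.0179769 ]), [0.1, 0.2])
box [ 0.6429 -0.1489  0.036 ]
box [ 0.6404 -0.2744  0.036 ]
box [ 0.5217 -0.2739  0.036 ]
box [ 0.5224 -0.1455  0.036 ]
boxS [ 0.6344 -0.2661  0.036 ]
boxS [ 0.5183 -0.2661  0.036 ]
boxS [ 0.5168 -0.1389  0.036 ]
boxS [ 0.6348 -0.1408  0.036 ]
decoy [0.5103 0.128  0.035 ]
```

```bash
cat >> h.py <<'E'
def inc(x,y,z,yaw,frm=None):
    """increment from measured pose (or frm=(x,y,z,yawdeg)) to target, tool down"""
    Q=lambda d:R.from_euler('z',d,degrees=True)*R.from_quat([1,0,0,0])
    if frm is None: s=read_state();p=np.array(s['ee_pos']);q=R.from_quat(s['eef_rot'])
    else: p=np.array(frm[:3]);q=Q(frm[3])
    print('turn',(q.inv()*Q(yaw)).as_rotvec().round(4),'shift',q.inv().apply(np.array([x,y,z])-p).round(4))
E
python3 - <<'E'
from h import *
s=read_state();print((R.from_quat(s['eef_rot'])*R.from_quat([1,0,0,0]).inv()).as_euler('zyx',degrees=True))
inc(.42,-.30,.25,75); inc(.54,-.01,.26,130,(.42,-.30,.25,75)); inc(.53,.23,.25,170.3,(.54,-.01,.26,130))
E
```

```text
[23.93793418  0.02470574  0.05202103]
turn [-9.000e-04 -4.000e-04 -8.912e-01] shift [ 0.2621 -0.1802 -0.0279]
turn [ 0.      0.     -0.9599] shift [ 0.3112  0.0409 -0.01  ]
turn [ 0.      0.     -0.7034] shift [0.1903 0.1466 0.01  ]
```

Call:
play_rows(
  increments="0 0 -0.891 0.262 -0.180 -0.028 1;0 0 -0.891 0.262 -0.180 -0.028 1;0 0 -0.891 0.262 -0.180 -0.028 1;0 0 -0.891 0.262 -0.180 -0.028 1;0 0 -0.891 0.262 -0.180 -0.028 1;0 0 -0.891 0.262 -0.180 -0.028 1;0 0 -0.891 0.262 -0.180 -0.028 1;0 0 -0.891 0.262 -0.180 -0.028 1",
)

```text
time: 0.95
ee_pos: [0.422, -0.2971, 0.251]
eef_rot: [0.792, 0.611, 0.0, 0.0]
ft_force: [-0.3, -0.7, -0.5]
width: 0.0871
grip_force: 0.0
```

Call:
play_rows(
  increments="0 0 -0.96 0.311 0.041 -0.01 1;0 0 -0.96 0.311 0.041 -0.01 1;0 0 -0.96 0.311 0.041 -0.01 1;0 0 -0.96 0.311 0.041 -0.01 1;0 0 -0.96 0.311 0.041 -0.01 1;0 0 -0.96 0.311 0.041 -0.01 1;0 0 -0.96 0.311 0.041 -0.01 1;0 0 -0.96 0.311 0.041 -0.01 1",
)

```text
time: 1.75
ee_pos: [0.5405, -0.0092, 0.2601]
eef_rot: [0.421, 0.907, 0.0, -0.0]
ft_force: [0.0, -1.4, 0.6]
width: 0.0871
grip_force: 0.0
```

Run:
```python
from h import *
s=read_state();print(s['time'],s['ee_pos'],(R.from_quat(s['eef_rot'])*R.from_quat([1,0,0,0]).inv()).as_euler('zyx',degrees=True),s['joint_positions'].round(2))
inc(.55,-.01,.26,179.3)
```

```text
1.75 [ 0.54050914 -0.00924214  0.26013597] [1.30206789e+02 3.11053495e-02 4.59910056e-02] [ 0.54  0.19 -0.68  1.6   0.12  1.4   0.55]
turn [ 5.000e-04 -9.000e-04 -8.568e-01] shift [-0.0067  0.0068  0.0001]
```

Call:
play_rows(
  increments="0 0 -0.857 -0.007 0.007 0 1;0 0 -0.857 -0.007 0.007 0 1;0 0 -0.857 -0.007 0.007 0 1;0 0 -0.857 -0.007 0.007 0 1;0 0 -0.857 -0.007 0.007 0 1;0 0 -0.857 -0.007 0.007 0 1;0 0 -0.857 -0.007 0.007 0 1",
)

```text
time: 2.45
ee_pos: [0.5497, -0.0145, 0.2601]
eef_rot: [0.01, 1.0, -0.001, -0.0]
ft_force: [-0.4, -0.3, -0.2]
width: 0.0869
grip_force: 0.0
```

Run:
```python
from h import *
c=snap('wrist','wd'); print(c['fx'],c['k1'],proj(c,np.array([.55,-.009,.026])),read_state()['joint_positions'].round(2))
inc(.52,.23,.26,170.3)
inc(.53,.23,.25,170.3)
```

```text
299.06387252881484 0.004013111879513086 (np.float64(326.6860730667534), np.float64(176.07690330242514)) [ 0.61  0.23 -0.77  1.57  0.16  1.41  1.37]
turn [-0.0009 -0.0006  0.1464] shift [ 0.0353  0.2433 -0.    ]
turn [-0.0009 -0.0006  0.1464] shift [0.0253 0.2436 0.01  ]
```

View pics/wd.png

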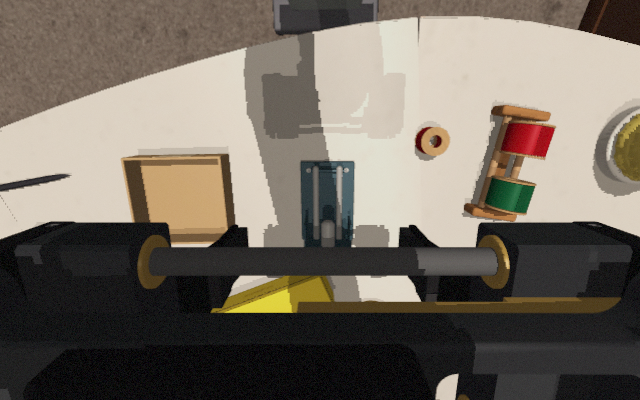

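Wrist view: dispenser near corners about (302,162)/(353,161), spindle centreline u≈328, red spool centre (528,139), green (512,194).

Run:
```python
from h import *
w=load('wd');t=load('top0');s=load('side0')
T=lambda u,v:(t,215+(u+.5)/4-.5,180+(v+.5)/4-.5)
S=lambda u,v:(s,265+(u+.5)/3.75-.5,150+(v+.5)/3.75-.5)
p=lambda *a:print(*[np.round(x,4) if isinstance(x,np.ndarray) else x for x in a])
p('corners',onz(w,302,162,.008),onz(w,353.5,161,.008)); p('tip',onz(w,328,221,.055))
p('tri cornerL/R 3v',*tri([(w,302,162),T(456,214),S(345,247)]),*tri([(w,353.5,161),T(359,215),S(303,306)]))
p('tip 3v',*tri([(w,328,221),T(408,116)]))
p('red',*tri([(w,528,139),T(81,258)]),*tri([(w,528,139),T(81,258),S(203,485)]))
p('green',*tri([(w,512,194),T(96,166)]),*tri([(w,512,194),T(96,166),S(117,430)]))
for a in[(124,157),(227,155),(234,242)]: p('box',onz(w,*a,.036))
im=cv2.imread('pics/wd.png')[150:250,270:390]
cv2.imwrite('pics/wdc.png',cv2.resize(im,None,fx=6,fy=6,interpolation=cv2.INTER_CUBIC))
```

```text
corners [ 0.5327 -0.0426  0.008 ] [0.5328 0.0286 0.008 ]
tip [ 0.6036 -0.0086  0.055 ]
tri cornerL/R 3v [ 0.5339 -0.0452  0.0012] [1.5, 0.6, 0.2] [0.5341 0.0286 0.0025] [0.6, 0.4, 0.3]
tip 3v [ 0.61   -0.0098  0.0359] [1.1, 0.5]
red [0.5069 0.234  0.0529] [1.7, 0.6] [0.5056 0.2378 0.0433] [2.6, 1.2, 1.2]
green [0.5747 0.2228 0.0538] [1.8, 0.7] [0.5747 0.2258 0.0459] [2.5, 1.1, 0.8]
box [ 0.5184 -0.2686  0.036 ]
box [ 0.5184 -0.1364  0.036 ]
box [ 0.6377 -0.1385  0.036 ]
```

View pics/wdc.png

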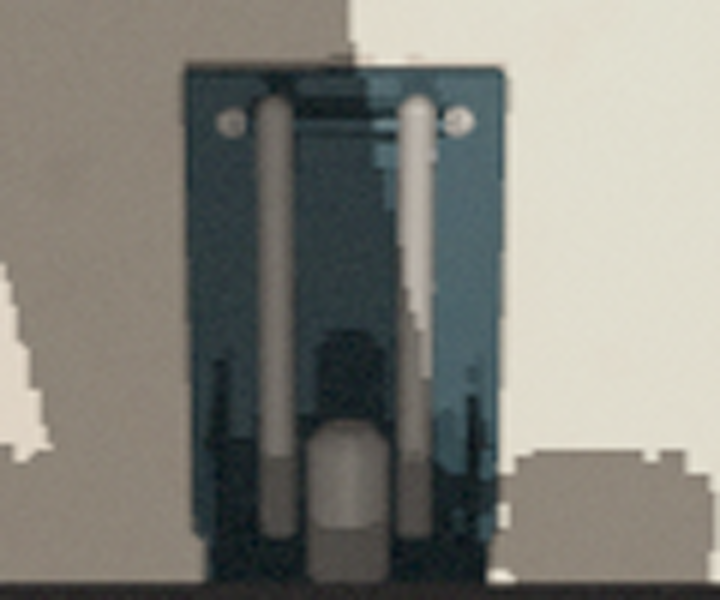

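Run:
```python
from h import *
w=load('wd')
k=lambda u,v:(270+(u+.5)/6-.5,150+(v+.5)/6-.5)
for a,b,z in[((275,110),(416,110),.022),((279,520),(414,520),.022)]:
    A=onz(w,*k(*a),z);B=onz(w,*k(*b),z);print(A,B,(A+B)/2)
print('rail end',onz(w,*k(275,95),.022),'spindle',onz(w,*k(348,432),.046),onz(w,*k(348,520),.046),'tip',onz(w,*k(348,420),.053))
print('base',onz(w,*k(185,66),.005),onz(w,*k(505,66),.005))
inc(.506,.236,.13,170.4)
inc(.506,.236,.025,170.4,(.506,.236,.13,170.4))
```

```text
[ 0.53930185 -0.02390616  0.022     ] [0.53993628 0.00764228 0.022     ] [ 0.53961907 -0.00813194  0.022     ]
[ 0.63698783 -0.02554081  0.022     ] [0.63762564 0.0064678  0.022     ] [ 0.63730674 -0.00953651  0.022     ]
rail end [ 0.5359372  -0.02381709  0.022     ] spindle [ 0.60736724 -0.00902505  0.046     ] [ 0.62798551 -0.00936472  0.046     ] tip [ 0.60231079 -0.00904035  0.053     ]
base [ 0.53107382 -0.04499898  0.005     ] [0.53256714 0.02919357 0.005     ]
turn [-0.0009 -0.0006  0.1446] shift [0.0494 0.2491 0.13  ]
turn [0. 0. 0.] shift [0.    0.    0.105]
```

Call:
play_rows(
  increments="0 0 0.145 0.049 0.249 0 1;0 0 0.145 0.049 0.249 0 1;0 0 0.145 0.049 0.249 0 1;0 0 0.145 0.049 0.249 0.05 1;0 0 0.145 0.049 0.249 0.1 1;0 0 0.145 0.049 0.249 0.13 1;0 0 0.145 0.049 0.249 0.13 1;0 0 0.145 0.049 0.249 0.13 1",
)

```text
time: 3.3
ee_pos: [0.5028, 0.2376, 0.1272]
eef_rot: [0.081, 0.997, -0.001, -0.003]
ft_force: [0.1, 0.3, 0.4]
width: 0.0869
grip_force: 0.0
```

Run:
```python
from h import *
c=snap('wrist','wr');s=read_state();print(s['ee_pos'],s['joint_positions'].round(2))
for n,p in dict(r=(.506,.236,.067),g=(.575,.2245,.067)).items():print(n,proj(c,np.array(p)))
inc(.506,.236,.025,170.4)
```

```text
[0.50448378 0.23730035 0.12960318] [ 0.19  0.38 -0.86  1.72  0.31  1.18  0.66]
r (np.float64(320.98789458515364), np.float64(218.58642483570796))
g (np.float64(321.00621822604916), np.float64(298.74356217004157))
turn [-0.0015 -0.0023  0.0039] shift [-0.0019 -0.0009  0.1046]
```

View pics/wr.png

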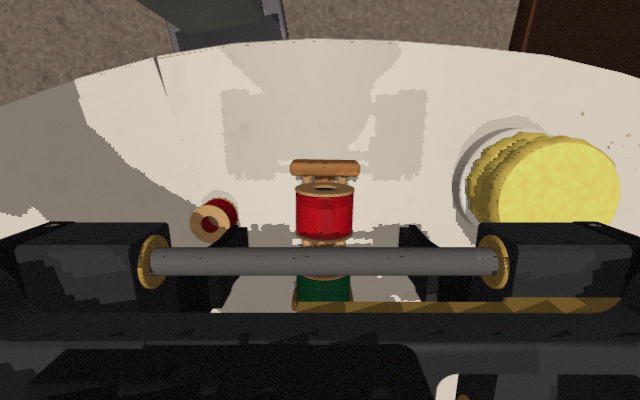

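Run:
```python
from h import *
c=load('wr'); 
print('near flange top edge',onz(c,324.5,184,.068),'far flange top edge',onz(c,324,238,.068))
print('winding edges z~.043 mid', (onz(c,296,212,.05)+onz(c,353.5,212,.05))/2)
print('near block top',onz(c,325,163,.03))
```

```text
near flange top edge [0.47925385 0.24315109 0.068     ] far flange top edge [0.52184793 0.23576722 0.068     ]
winding edges z~.043 mid [0.50614505 0.23898541 0.05      ]
near block top [0.46836415 0.24545979 0.03      ]
```

Call:
play_rows(
  increments="0 0 0 0.005 0.002 0.045 1;0 0 0 0.005 0.002 0.085 1;0 0 0 0.005 0.002 0.105 1;0 0 0 0.005 0.002 0.105 1;0 0 0 0.005 0.002 0.105 0.4;0 0 0 0.005 0.002 0.105 0.4;0 0 0 0.005 0.002 0.105 0.4;0 0 0 0.005 0.002 0.105 0.4",
  grip_force=12,
)

```text
time: 4.15
ee_pos: [0.5011, 0.2411, 0.0266]
eef_rot: [0.081, 0.997, 0.0, 0.001]
ft_force: [-0.5, -0.5, -0.3]
width: 0.0628
grip_force: 0.0
```

Call:
play_rows(
  increments="0 0 0 0 0 0 0.4;0 0 0 0 0 0 0.4;0 0 0 0 0 -0.03 0.4;0 0 0 0 0 -0.08 0.4;0 0 0 0 0 -0.13 0.4;0 0 0 0 0 -0.14 0.4;0 0 0 0 0 -0.14 0.4",
)

```text
time: 4.85
ee_pos: [0.5013, 0.2415, 0.1674]
eef_rot: [0.08, 0.997, 0.001, 0.002]
ft_force: [-0.0, -0.8, -2.2]
width: 0.051
grip_force: 12.0
```

Run:
```python
from h import *
c=snap('wrist','wr2');s=read_state();print(s['time'],s['ee_pos'],s['width'],s['grip_force'],(R.from_quat(s['eef_rot'])*R.from_quat([1,0,0,0]).inv()).as_euler('zyx',degrees=True))
inc(.57,-.0085,.13,179)
inc(.57,-.0085,.029,179,(.57,-.0085,.13,179))
```

```text
4.9 [0.50045851 0.24076227 0.16532451] 0.05006764580093407 11.979694082401693 [ 1.70770796e+02 -3.83021505e-02 -2.41344084e-02]
turn [-0.0004  0.0007 -0.1436] shift [-0.1086 -0.2349  0.0355]
turn [0. 0. 0.] shift [0.    0.    0.101]
```

View pics/wr2.png

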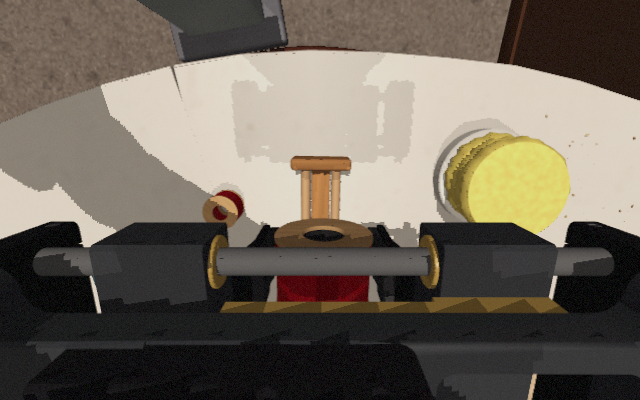

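Call:
play_rows(
  increments="0 0 -0.143 -0.109 -0.235 0 0.4;0 0 -0.143 -0.109 -0.235 0 0.4;0 0 -0.143 -0.109 -0.235 0 0.4;0 0 -0.143 -0.109 -0.235 0 0.4;0 0 -0.143 -0.109 -0.235 0.01 0.4;0 0 -0.143 -0.109 -0.235 0.035 0.4;0 0 -0.143 -0.109 -0.235 0.035 0.4;0 0 -0.143 -0.109 -0.235 0.035 0.4",
)

```text
time: 5.7
ee_pos: [0.569, -0.0074, 0.1289]
eef_rot: [0.008, 1.0, 0.001, -0.002]
ft_force: [-0.3, 0.2, -0.1]
width: 0.0504
grip_force: 12.0
```

Run:
```python
from h import *
c=snap('wrist','wl');s=read_state();print(s['time'],s['ee_pos'],s['ft_force'],s['joint_positions'].round(2),(R.from_quat(s['eef_rot'])*R.from_quat([1,0,0,0]).inv()).as_euler('zyx',degrees=True))
inc(.57,-.0085,.029,179)
a=cv2.imread('pics/wl.png')[130:330,180:460]
cv2.imwrite('pics/wlc.png',cv2.resize(a,None,fx=2.8,fy=2.8,interpolation=cv2.INTER_CUBIC))
```

```text
5.75 [ 0.56971334 -0.00649559  0.13012949] [ 0.17386679  0.06056462 -1.6526012 ] [ 0.57  0.39 -0.78  1.69  0.29  1.18  1.27] [1.79107898e+02 7.87205565e-02 6.59116786e-02]
turn [ 0.0011 -0.0014  0.0019] shift [-0.0005 -0.0021  0.1011]
```

View pics/wlc.png

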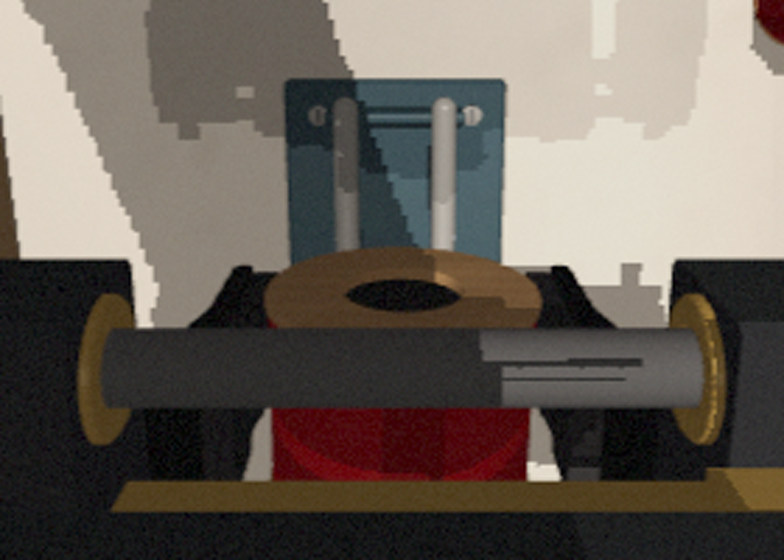

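Held over the rails: rail midline crop u≈394, flange hole centre (404,295).

Run:
```python
from h import *
c=load('wl');k=lambda u,v:(180+(u+.5)/2.8-.5,130+(v+.5)/2.8-.5)
print('rails',onz(c,*k(345,150),.024),onz(c,*k(443,150),.024),'ends',onz(c,*k(345,97),.024))
print('base corners',onz(c,*k(286,79),.005),onz(c,*k(505,79),.005))
print('hole',onz(c,*k(404,295),.148),'flange edges',onz(c,*k(264,300),.148),onz(c,*k(543,300),.148))
for i in range(5):
  s=read_state();print(s['ee_pos'])
```

```text
rails [ 0.55306139 -0.02443832  0.024     ] [0.55362883 0.0073031  0.024     ] ends [ 0.5358779  -0.02385426  0.024     ]
base corners [ 0.53183462 -0.0449827   0.005     ] [0.5331547  0.02943622 0.005     ]
hole [ 0.55607986 -0.00594065  0.148     ] flange edges [ 0.55657947 -0.03133326  0.148     ] [0.55749923 0.01925208 0.148     ]
[ 0.56971334 -0.00649559  0.13012949]
[ 0.56971334 -0.00649559  0.13012949]
[ 0.56971334 -0.00649559  0.13012949]
[ 0.56971334 -0.00649559  0.13012949]
[ 0.56971334 -0.00649559  0.13012949]
```

Call:
play_rows(
  increments="0 0 0 0.004 -0.002 0.03 0.4;0 0 0 0.004 -0.002 0.06 0.4;0 0 0 0.004 -0.002 0.085 0.4;0 0 0 0.004 -0.002 0.095 0.4;0 0 0 0.004 -0.002 0.1 0.4;0 0 0 0.004 -0.002 0.102 0.4;0 0 0 0.004 -0.002 0.102 0.4",
)

```text
time: 6.45
ee_pos: [0.567, -0.01, 0.0296]
eef_rot: [0.009, 1.0, -0.0, 0.001]
ft_force: [-0.6, -0.6, -1.6]
width: 0.0504
grip_force: 12.0
```

Call:
play_rows(
  increments="0 0 0 0 0 0.001 0.4;0 0 0 0 0 0.001 0.4;0 0 0 0 0 0.001 0.75;0 0 0 0 0 0.001 1;0 0 0 0 0 0.001 1;0 0 0 0 0 0.001 1",
)

```text
time: 7.05
ee_pos: [0.5662, -0.0107, 0.0274]
eef_rot: [0.009, 1.0, -0.0, -0.0]
ft_force: [-0.0, -0.0, -0.5]
width: 0.0746
grip_force: 0.0
```

Call:
play_rows(
  increments="0 0 0 0.02 0 0 1;0 0 0 0.055 0 -0.004 1;0 0 0 0.055 0 -0.006 1;0 0 0 0.055 0 -0.006 0.35;0 0 0 0.055 0 -0.006 0.28;0 0 0 0.055 0 -0.006 0.28;0 0 0 0.055 0 -0.006 0.28;0 0 0 0.055 0 -0.006 0.28",
)

```text
time: 7.85
ee_pos: [0.5116, -0.0092, 0.0334]
eef_rot: [0.009, 1.0, 0.0, -0.0]
ft_force: [0.2, -0.0, -0.5]
width: 0.0549
grip_force: 0.0
```

Run:
```python
from h import *
c=snap('wrist','wp');s=read_state();print(s['time'],s['ee_pos'],s['ft_force'],s['width'])
a=cv2.imread('pics/wp.png')[110:310,180:460]
cv2.imwrite('pics/wpc.png',cv2.resize(a,None,fx=2.8,fy=2.8,interpolation=cv2.INTER_CUBIC))
```

```text
7.9 [ 0.5114808  -0.00928469  0.03342303] [ 0.29680096  1.05374451 -0.5418908 ] 0.05106149683938768
```

Call:
play_rows(
  increments="0 0 0 0 0 0 0.28;0 0 0 -0.004 0 0 0.28;0 0 0 -0.008 0 0 0.28;0 0 0 -0.012 0 0 0.28;0 0 0 -0.016 0 0 0.28;0 0 0 -0.02 0 0 0.28;0 0 0 -0.024 0 0 0.28;0 0 0 -0.028 0 0 0.28",
  grip_force=20,
)

```text
time: 8.7
ee_pos: [0.5397, -0.0099, 0.0335]
eef_rot: [0.009, 1.0, -0.0, -0.0]
ft_force: [1.0, -0.4, -0.4]
width: 0.0244
grip_force: 0.0
```

Call:
play_rows(
  increments="0 0 0 -0.002 0 0 0.28;0 0 0 -0.004 0 0 0.28;0 0 0 -0.006 0 0 0.28;0 0 0 -0.008 0 0 0.28",
)

```text
time: 9.1
ee_pos: [0.5473, -0.01, 0.0335]
eef_rot: [0.009, 1.0, -0.0, -0.0]
ft_force: [-1.0, 0.8, -0.1]
width: 0.0244
grip_force: 0.3
```

Call:
play_rows(
  increments="0 0 0 -0.002 0 0 0.28;0 0 0 -0.004 0 0 0.28;0 0 0 -0.006 0 0 0.28",
)

```text
time: 9.4
ee_pos: [0.5535, -0.0101, 0.0335]
eef_rot: [0.009, 1.0, -0.0, 0.0]
ft_force: [-0.9, 0.4, 0.1]
width: 0.0248
grip_force: 0.3
```

Call:
play_rows(
  increments="0 0 0 -0.002 0 0 0.28;0 0 0 -0.004 0 0 0.28;0 0 0 -0.005 0 0 0.28",
)

```text
time: 9.7
ee_pos: [0.5585, -0.0102, 0.0336]
eef_rot: [0.009, 1.0, -0.0, 0.0]
ft_force: [-0.7, 0.0, 0.0]
width: 0.0243
grip_force: 0.3
```

Call:
play_rows(
  increments="0 0 0 -0.001 0 0 0.28;0 0 0 -0.002 0 0 0.28;0 0 0 -0.003 0 0 0.28",
)

```text
time: 10.0
ee_pos: [0.5614, -0.0103, 0.0336]
eef_rot: [0.009, 1.0, -0.0, 0.0]
ft_force: [-0.8, 0.3, -0.1]
width: 0.0242
grip_force: 0.3
```

Call:
play_rows(
  increments="0 0 0 -0.001 0 0 0.28;0 0 0 -0.002 0 0 0.28;0 0 0 -0.003 0 0 0.28",
)

```text
time: 10.3
ee_pos: [0.5644, -0.0103, 0.0336]
eef_rot: [0.009, 1.0, -0.0, 0.0]
ft_force: [0.4, 0.1, 0.6]
width: 0.0242
grip_force: 0.3
```

Call:
play_rows(
  increments="0 0 0 -0.001 0 0 0.28;0 0 0 -0.002 0 0 0.28;0 0 0 -0.003 0 0 0.28",
)

```text
time: 10.6
ee_pos: [0.5674, -0.0104, 0.0336]
eef_rot: [0.009, 1.0, -0.0, 0.0]
ft_force: [-0.8, 0.4, -0.2]
width: 0.0244
grip_force: 0.3
```

Call:
play_rows(
  increments="0 0 0 -0.001 0 0 0.28;0 0 0 -0.002 0 0 0.28",
)

```text
time: 10.8
ee_pos: [0.5694, -0.0104, 0.0336]
eef_rot: [0.009, 1.0, -0.0, 0.0]
ft_force: [-0.7, 0.9, 0.0]
width: 0.0245
grip_force: 0.3
```

Call:
play_rows(
  increments="0 0 0 -0.001 0 0 0.28;0 0 0 -0.002 0 0 0.28",
)

```text
time: 11.0
ee_pos: [0.5714, -0.0104, 0.0336]
eef_rot: [0.009, 1.0, -0.0, 0.0]
ft_force: [-1.4, 0.6, -0.4]
width: 0.0245
grip_force: 0.3
```

Call:
play_rows(
  increments="0 0 0 -0.001 0 0 0.28;0 0 0 -0.002 0 0 0.28",
)

```text
time: 11.2
ee_pos: [0.5734, -0.0105, 0.0336]
eef_rot: [0.009, 1.0, -0.0, 0.0]
ft_force: [-0.3, 1.0, 0.8]
width: 0.0246
grip_force: 0.3
```

Call:
play_rows(
  increments="0 0 0 -0.001 0 0 0.28;0 0 0 -0.002 0 0 0.28",
)

```text
time: 11.4
ee_pos: [0.5754, -0.0105, 0.0336]
eef_rot: [0.009, 1.0, -0.0, 0.0]
ft_force: [-0.6, 0.1, 0.1]
width: 0.0244
grip_force: 0.3
```

Run:
```python
from h import *
c=snap('wrist','wq');d=snap('side','sq');s=read_state();print(s['time'],s['ee_pos'],s['ft_force'],s['width'])
a=c['color'][110:310,180:460,::-1];b=d['color'][170:250,290:380,::-1]
a=cv2.resize(a,None,fx=1.5,fy=1.5,interpolation=cv2.INTER_CUBIC);b=cv2.resize(b,(360,300),interpolation=cv2.INTER_CUBIC)
cv2.imwrite('pics/q.png',np.hstack([a,b]))
```

```text
11.5 [ 0.57549479 -0.01062189  0.03353689] [ 0.52911597 -1.32942654 -0.63835418] 0.024219147534550886
```

Call:
play_rows(
  increments="0 0 0 -0.001 0 0 0.28;0 0 0 -0.002 0 0 0.28;0 0 0 -0.003 0 0 0.28;0 0 0 -0.004 0 0 0.28",
)

```text
time: 11.9
ee_pos: [0.5794, -0.0106, 0.0336]
eef_rot: [0.009, 1.0, -0.0, 0.0]
ft_force: [-0.9, 0.9, 0.9]
width: 0.0245
grip_force: 0.3
```

Call:
play_rows(
  increments="0 0 0 -0.001 0 0 0.28;0 0 0 -0.002 0 0 0.28;0 0 0 -0.003 0 0 0.28",
)

```text
time: 12.2
ee_pos: [0.5824, -0.0107, 0.0336]
eef_rot: [0.009, 1.0, -0.0, 0.0]
ft_force: [-0.9, -0.1, 0.1]
width: 0.0241
grip_force: 0.3
```

Call:
play_rows(
  increments="0 0 0 -0.001 0 0 0.28;0 0 0 -0.002 0 0 0.28",
)

```text
time: 12.4
ee_pos: [0.5844, -0.0107, 0.0335]
eef_rot: [0.009, 1.0, -0.0, 0.0]
ft_force: [-1.3, 0.9, -0.4]
width: 0.0241
grip_force: 0.3
```

Call:
play_rows(
  increments="0 0 0 -0.001 0 0 0.28;0 0 0 -0.002 0 0 0.28",
)

```text
time: 12.6
ee_pos: [0.5864, -0.0108, 0.0336]
eef_rot: [0.009, 1.0, -0.0, 0.0]
ft_force: [0.2, -0.7, -0.2]
width: 0.0245
grip_force: 0.3
```

Call:
play_rows(
  increments="0 0 0 -0.001 0 0 0.28;0 0 0 -0.0015 0 0 0.28",
)

```text
time: 12.8
ee_pos: [0.5879, -0.0108, 0.0335]
eef_rot: [0.009, 1.0, -0.0, 0.0]
ft_force: [-0.0, 0.0, 0.8]
width: 0.0246
grip_force: 0.3
```

Call:
play_rows(
  increments="0 0 0 -0.001 0 0 0.28;0 0 0 -0.0015 0 0 0.28",
)

```text
time: 13.0
ee_pos: [0.5894, -0.0108, 0.0336]
eef_rot: [0.009, 1.0, -0.0, 0.0]
ft_force: [-0.1, -0.3, -0.3]
width: 0.0244
grip_force: 0.3
```

Run:
```python
from h import *
c=snap('wrist','wq2');d=snap('side','sq2');e=snap('top','tq2')
up=lambda a,w,h:cv2.resize(a[:,:,::-1],(w,h),interpolation=cv2.INTER_CUBIC)
L=up(c['color'][110:330,180:460],400,314)
B=up(d['color'][175:245,295:375],400,350)
C=up(e['color'][180:240,290:340],400,480)[:314]
D=up(load('sq')['color'][175:245,295:375],400,350)[:286]
cv2.imwrite('pics/q2.png',np.vstack([np.hstack([L,C]),np.hstack([B[:286],D])]))
```

View pics/q2.png

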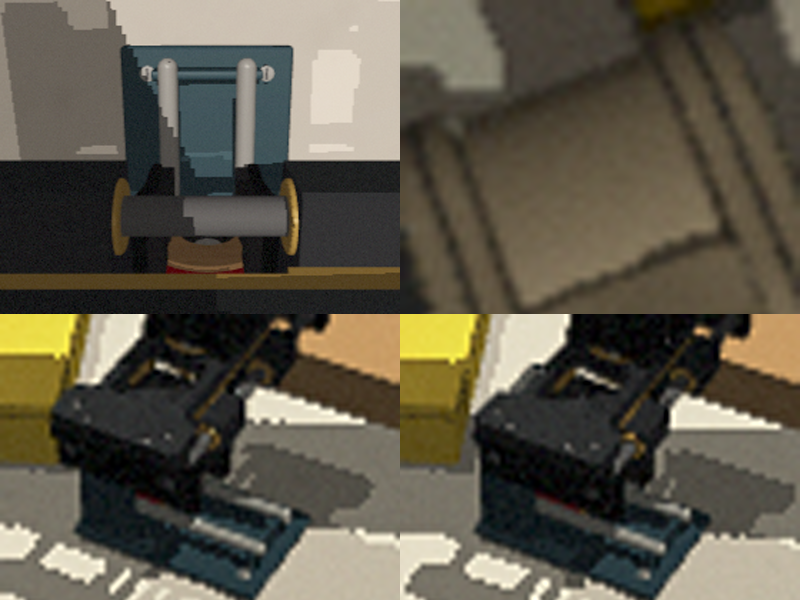

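The montage shows the red spool between the cheeks with the grey spindle tip visible in its bore, so red passed the jam point. I'll continue to the end plate.

Call:
play_rows(
  increments="0 0 0 -0.001 0 0 0.28;0 0 0 -0.0015 0 0 0.28",
)

```text
time: 13.35
ee_pos: [0.5903, -0.0108, 0.0335]
eef_rot: [0.009, 1.0, -0.0, -0.001]
ft_force: [-6.2, -0.8, 3.5]
width: 0.0244
grip_force: 2.9
```

Call:
play_rows(
  increments="0 0 0 -0.001 0 0 0.28;0 0 0 -0.0015 0 0 0.28",
)

```text
time: 13.55
ee_pos: [0.5903, -0.0108, 0.0334]
eef_rot: [0.009, 1.0, -0.0, -0.002]
ft_force: [-13.7, -0.5, 11.8]
width: 0.0246
grip_force: 7.2
```

Call:
play_rows(
  increments="0 0 0 -0.001 0 0 0.28;0 0 0 -0.001 0 0 0.28",
)

```text
time: 13.75
ee_pos: [0.5903, -0.0108, 0.0333]
eef_rot: [0.009, 1.0, -0.001, -0.003]
ft_force: [-18.2, -0.9, 14.2]
width: 0.0243
grip_force: 9.1
```

Call:
play_rows(
  increments="0 0 0 0.006 0 0 0.28;0 0 0 0.02 0 0 0.28;0 0 0 0.03 0 -0.03 0.4;0 0 0 0.03 0 -0.08 1;0 0 0 0.03 0 -0.12 1;0 0 0 0.03 0 -0.12 1;0 0 0 0.03 0 -0.12 1",
)

```text
time: 14.45
ee_pos: [0.564, -0.0105, 0.1544]
eef_rot: [0.009, 1.0, -0.0, 0.001]
ft_force: [-0.1, -0.3, -1.6]
width: 0.0567
grip_force: 0.0
```

Run:
```python
from h import *
c=snap('wrist','wh');s=read_state();print(s['time'],s['ee_pos'])
# red winding/flange in view, expected vs seen
for x in(.598,.618,.638): print(x,proj(c,np.array([x,-.009,.071])),proj(c,np.array([x,-.009,.046])))
h=cv2.cvtColor(c['color'],cv2.COLOR_RGB2HSV);m=((h[...,0]<8)|(h[...,0]>172))&(h[...,1]>150)&(h[...,2]>60)
ys,xs=np.nonzero(m[:,250:400]);print(len(ys),ys.min(),ys.max(),xs.min()+250,xs.max()+250)
for v in range(150,224,2): print(v,c['color'][v,int(c['cx'])+4])
inc(.572,.2275,.152,170.4)
```

```text
14.5 [ 0.56318161 -0.01055703  0.15313022]
0.598 (np.float64(324.55268641479955), np.float64(242.93902060171416)) (np.float64(324.4334238398351), np.float64(232.7771750593976))
0.618 (np.float64(324.9424410620858), np.float64(263.79138318565407)) (np.float64(324.7928000084182), np.float64(252.06911399672296))
0.638 (np.float64(325.31813038823753), np.float64(283.8898592460744)) (np.float64(325.1402489477527), np.float64(270.7194682783908))
276 242 282 300 349
150 [227 220 205]
152 [225 218 203]
154 [208 197 182]
156 [208 198 182]
158 [204 193 179]
160 [49 69 76]
162 [67 86 90]
164 [64 85 88]
166 [64 84 86]
168 [58 73 76]
170 [40 50 58]
172 [ 93 113 118]
174 [43 57 61]
176 [ 82 101 108]
178 [ 78  99 104]
180 [ 80 103 108]
182 [ 83 104 110]
184 [ 84 103 109]
186 [ 82 101 108]
188 [ 78  98 106]
190 [ 77  99 104]
192 [ 80 102 106]
194 [ 79 101 106]
196 [ 78  99 104]
198 [42 56 58]
200 [48 62 65]
202 [43 60 62]
204 [44 58 63]
206 [41 53 59]
208 [41 52 57]
210 [26 35 37]
212 [23 34 41]
214 [25 33 37]
216 [24 34 39]
218 [31 33 37]
220 [24 34 37]
222 [28 35 42]
turn [-4.000e-04  1.000e-04  1.495e-01] shift [-0.0045  0.2382  0.001 ]
```

Call:
play_rows(
  increments="0 0 0.149 -0.004 0.238 0 1;0 0 0.149 -0.004 0.238 0 1;0 0 0.149 -0.004 0.238 0 1;0 0 0.149 -0.004 0.238 0 1;0 0 0.149 -0.004 0.238 0 1;0 0 0.149 -0.004 0.238 0 1;0 0 0.149 -0.004 0.238 0 1",
)

```text
time: 15.2
ee_pos: [0.5705, 0.2287, 0.1517]
eef_rot: [0.082, 0.997, -0.0, -0.001]
ft_force: [0.3, -1.4, 0.2]
width: 0.0872
grip_force: 0.0
```

Run:
```python
from h import *
c=snap('wrist','wg');s=read_state();print(s['time'],s['ee_pos'],s['width'],(R.from_quat(s['eef_rot'])*R.from_quat([1,0,0,0]).inv()).as_euler('zyx',degrees=True))
h=cv2.cvtColor(c['color'],cv2.COLOR_RGB2HSV);m=(h[...,0]>60)&(h[...,0]<90)&(h[...,1]>150)&(h[...,2]>30)
n,l,st,ce=cv2.connectedComponentsWithStats(m.astype('uint8'));print([(a.tolist(),b.round(1).tolist()) for a,b in zip(st,ce) if a[4]>60])
p=np.array([.570,.228,.067]);d=np.array([.986,-.167,0])*.017
print(proj(c,p-d),proj(c,p),proj(c,p+d)); inc(.572,.2275,.025,170.4)
```

```text
15.25 [0.57110247 0.22700394 0.15194714] 0.08696090469592858 [ 1.70461408e+02  1.16152899e-01 -6.14418703e-02]
[([0, 0, 640, 400, 254249], [319.5, 199.4]), ([295, 189, 52, 41, 1751], [320.1, 209.9])]
(np.float64(321.5144088125631), np.float64(185.90680238577195)) (np.float64(321.4767027687352), np.float64(205.43384409096055)) (np.float64(321.44014907362345), np.float64(224.33788479865456))
turn [-0.0014 -0.0018  0.0011] shift [-0.001   0.0008  0.1269]
```

Call:
play_rows(
  increments="0 0 0 -0.003 0 0.045 1;0 0 0 -0.003 0 0.09 1;0 0 0 -0.003 0 0.12 1;0 0 0 -0.003 0 0.127 1;0 0 0 -0.003 0 0.127 0.4;0 0 0 -0.003 0 0.127 0.4;0 0 0 -0.003 0 0.127 0.4;0 0 0 -0.003 0 0.127 0.4",
  grip_force=12,
)

```text
time: 16.05
ee_pos: [0.5754, 0.2273, 0.028]
eef_rot: [0.083, 0.997, 0.0, 0.001]
ft_force: [0.3, -1.1, 0.9]
width: 0.063
grip_force: 0.0
```

Call:
play_rows(
  increments="0 0 0 0 0 0 0.4;0 0 0 0 0 0 0.4;0 0 0 0 0 -0.03 0.4;0 0 0 0 0 -0.08 0.4;0 0 0 0 0 -0.13 0.4;0 0 0 0 0 -0.15 0.4;0 0 0 0 0 -0.15 0.4",
)

```text
time: 16.75
ee_pos: [0.5759, 0.2282, 0.1805]
eef_rot: [0.083, 0.997, 0.001, 0.003]
ft_force: [0.3, -0.1, -1.2]
width: 0.0504
grip_force: 12.0
```

Run:
```python
from h import *
s=read_state();print(s['time'],s['ee_pos'],s['width'],s['grip_force'],s['ft_force'],s['joint_positions'].round(2))
inc(.57,.0,.175,179); inc(.578,-.204,.175,179,(.57,.0,.175,179))
```

```text
16.75 [0.57593355 0.22817459 0.18054622] 0.05040422409475622 11.994498940184712 [ 0.28795307 -0.06224839 -1.24016465] [ 0.17  0.46 -0.83  1.51  0.35  1.32  0.72]
turn [ 0.0023  0.0056 -0.1493] shift [-0.032  -0.226   0.0051]
turn [0. 0. 0.] shift [-0.0116 -0.2038  0.    ]
```

Call:
play_rows(
  increments="0 0 -0.149 -0.032 -0.226 0.005 0.4;0 0 -0.149 -0.032 -0.226 0.005 0.4;0 0 -0.149 -0.032 -0.226 0.005 0.4;0 0 -0.149 -0.032 -0.226 0.005 0.4;0 0 -0.149 -0.032 -0.226 0.005 0.4;0 0 -0.149 -0.032 -0.226 0.005 0.4;0 0 -0.149 -0.032 -0.226 0.005 0.4",
)

```text
time: 17.45
ee_pos: [0.568, -0.0017, 0.1706]
eef_rot: [0.01, 1.0, 0.0, -0.001]
ft_force: [0.0, -0.2, -1.3]
width: 0.0507
grip_force: 12.0
```

Call:
play_rows(
  increments="0 0 0 -0.012 -0.204 0 0.4;0 0 0 -0.012 -0.204 0 0.4;0 0 0 -0.012 -0.204 0 0.4;0 0 0 -0.012 -0.204 0 0.4;0 0 0 -0.012 -0.204 0 0.4;0 0 0 -0.012 -0.204 0.04 0.4;0 0 0 -0.012 -0.204 0.075 0.4;0 0 0 -0.012 -0.204 0.075 0.4",
)

```text
time: 18.25
ee_pos: [0.5742, -0.2026, 0.0915]
eef_rot: [0.008, 1.0, 0.002, -0.004]
ft_force: [-1.7, -0.3, -1.2]
width: 0.0504
grip_force: 12.0
```

Run:
```python
from h import *
c=snap('wrist','wb');s=read_state();print(s['time'],s['ee_pos'],s['width'],s['ft_force'])
for x in(.521,.635):
  for y in(-.143,-.265): print(x,y,np.round(proj(c,np.array([x,y,.036])),1))
h=cv2.cvtColor(c['color'],cv2.COLOR_RGB2HSV)
for v in(170,190,205): print(v,[(u,*h[v,u].tolist()) for u in range(150,520,10)])
inc(.578,-.204,.012,179)
```

```text
18.3 [ 0.57586568 -0.20304717  0.09468882] 0.05063208343456924 [-0.04178133  0.24903256 -0.47520377]
0.521 -0.143 [403.6 143.8]
0.521 -0.265 [233.4 146.6]
0.635 -0.143 [396.8 287.1]
0.635 -0.265 [245.8 289.6]
170 [(150, 23, 23, 221), (160, 23, 23, 220), (170, 22, 22, 219), (180, 23, 23, 221), (190, 23, 20, 222), (200, 25, 21, 220), (210, 27, 21, 219), (220, 26, 20, 222), (230, 15, 133, 69), (240, 16, 117, 139), (250, 17, 114, 179), (260, 17, 113, 178), (270, 16, 106, 180), (280, 17, 125, 86), (290, 15, 122, 86), (300, 15, 117, 87), (310, 16, 129, 87), (320, 15, 125, 88), (330, 14, 118, 91), (340, 17, 127, 86), (350, 17, 130, 86), (360, 15, 114, 92), (370, 16, 129, 87), (380, 16, 115, 89), (390, 15, 120, 72), (400, 18, 31, 207), (410, 17, 31, 207), (420, 18, 30, 205), (430, 17, 31, 205), (440, 18, 30, 205), (450, 21, 27, 220), (460, 21, 26, 222), (470, 20, 26, 220), (480, 20, 26, 220), (490, 20, 28, 220), (500, 17, 30, 220), (510, 101, 86, 71)]
190 [(150, 20, 24, 219), (160, 21, 24, 220), (170, 23, 23, 220), (180, 23, 23, 221), (190, 24, 22, 220), (200, 24, 22, 220), (210, 24, 23, 221
[... 725 characters left out ...]
20), (210, 23, 21, 220), (220, 26, 20, 219), (230, 16, 125, 143), (240, 16, 126, 73), (250, 17, 105, 202), (260, 17, 104, 205), (270, 17, 108, 203), (280, 15, 118, 128), (290, 17, 118, 130), (300, 16, 116, 130), (310, 16, 114, 132), (320, 16, 112, 128), (330, 17, 116, 130), (340, 16, 117, 129), (350, 16, 116, 127), (360, 16, 115, 129), (370, 16, 118, 128), (380, 15, 123, 126), (390, 18, 122, 73), (400, 25, 21, 220), (410, 25, 21, 220), (420, 24, 22, 222), (430, 22, 22, 220), (440, 23, 23, 220), (450, 21, 24, 220), (460, 20, 25, 221), (470, 19, 26, 220), (480, 19, 26, 220), (490, 19, 28, 221), (500, 17, 41, 99), (510, 96, 82, 87)]
turn [ 0.0024 -0.004   0.002 ] shift [-0.0025 -0.0011  0.0827]
```

Call:
play_rows(
  increments="0 0 0 -0.002 -0.003 0.03 0.4;0 0 0 -0.002 -0.003 0.06 0.4;0 0 0 -0.002 -0.003 0.075 0.4;0 0 0 -0.002 -0.003 0.081 0.4;0 0 0 -0.002 -0.003 0.081 0.4;0 0 0 -0.002 -0.003 0.081 0.4",
)

```text
time: 18.9
ee_pos: [0.58, -0.2083, 0.0173]
eef_rot: [0.009, 1.0, -0.0, 0.001]
ft_force: [0.7, 1.2, -0.1]
width: 0.0505
grip_force: 12.0
```

Call:
play_rows(
  increments="0 0 0 0 0 0.003 0.4;0 0 0 0 0 0.005 0.4;0 0 0 0 0 0.005 0.4;0 0 0 0 0 0.005 0.68;0 0 0 0 0 0.005 0.68;0 0 0 0 0 0.005 0.68;0 0 0 0 0 0.005 0.68",
)

```text
time: 19.6
ee_pos: [0.5788, -0.2084, 0.0105]
eef_rot: [0.009, 1.0, -0.0, -0.0]
ft_force: [-1.1, -0.4, 0.3]
width: 0.0588
grip_force: 0.0
```

Call:
play_rows(
  increments="0 0 0 0 0 -0.02 0.68;0 0 0 0 0 -0.06 0.68;0 0 0 0 0 -0.11 0.68;0 0 0 0 0 -0.16 0.68;0 0 0 0.03 0 -0.18 0.68;0 0 0 0.05 0 -0.18 0.68;0 0 0 0.05 0 -0.18 0.68",
)

```text
time: 20.3
ee_pos: [0.5274, -0.2081, 0.1915]
eef_rot: [0.01, 1.0, -0.001, 0.0]
ft_force: [-0.1, -1.2, -1.2]
width: 0.0593
grip_force: 0.0
```

Run:
```python
from h import *
c=snap('wrist','wf');d=snap('side','sf');t=snap('top','tf');s=read_state();print(s['time'],s['ee_pos'],s['width'])
def blob(c,g):
    h=cv2.cvtColor(c['color'],cv2.COLOR_RGB2HSV);H=h[...,0]
    m=((H>60)&(H<90) if g else (H<8)|(H>172))&(h[...,1]>130)&(h[...,2]>30)
    n,l,st,ce=cv2.connectedComponentsWithStats(m.astype('uint8'))
    return [(a.tolist(),b.round(1).tolist()) for a,b in zip(st[1:],ce[1:]) if a[4]>40]
for n,c in dict(w=c,s=d,t=t).items():
    print(n,'green',blob(c,1),np.round(proj(c,np.array([.58,-.207,.045])),1),'red',blob(c,0),np.round(proj(c,np.array([.618,-.009,.065])),1))
```

```text
20.45 [ 0.52912227 -0.20743198  0.19034111] 0.059246626819144506
w green [([299, 221, 41, 26, 962], [318.8, 234.5])] [324.5 236.7] red [([375, 35, 27, 12, 88], [389.5, 40.0]), ([400, 35, 18, 16, 104], [409.1, 42.0]), ([420, 34, 38, 11, 133], [438.5, 38.7]), ([353, 39, 12, 15, 53], [358.3, 46.1]), ([363, 38, 28, 19, 145], [376.4, 48.6]), ([0, 42, 364, 145, 6023], [188.1, 105.6]), ([598, 144, 36, 33, 627], [612.5, 158.8]), ([631, 155, 9, 14, 103], [635.4, 162.3])] [512.4 274.1]
s green [([359, 166, 13, 14, 92], [364.5, 171.3])] [365.5 169. ] red [([419, 65, 5, 28, 54], [420.6, 79.8]), ([406, 94, 38, 275, 3424], [426.8, 258.5]), ([120, 153, 11, 8, 50], [124.9, 156.8]), ([315, 193, 17, 20, 184], [321.9, 201.2]), ([235, 217, 20, 22, 150], [246.8, 226.1]), ([219, 222, 19, 16, 132], [229.6, 230.3]), ([205, 230, 6, 14, 47], [207.3, 236.5]), ([222, 239, 17, 11, 112], [229.1, 244.4]), ([331, 257, 13, 9, 80], [337.1, 261.4])] [324.7 197.2]
t green [([241, 31, 7, 8, 55], [244.1, 34.4])] [381.8 217.1] red [([219, 30, 7, 8, 56], [222.0, 33.5]), ([250, 129, 14, 12, 95], [255.3, 134.6]), ([228, 132, 27, 25, 255], [242.2, 144.3]), ([249, 149, 21, 22, 274], [258.8, 159.7]), ([227, 153, 13, 15, 100], [233.1, 159.0]), ([467, 176, 173, 83, 1113], [547.9, 220.0]), ([309, 200, 16, 11, 161], [316.5, 204.5]), ([349, 271, 48, 23, 336], [372.8, 282.7]), ([259, 293, 25, 10, 91], [272.6, 296.9])] [315.8 205.5]
```

Green lies in the box and red is at the home position in both fixed views, so I'm handing in.

```bash
python3 -c "
from bench import *
print(close_job())"
```

```text
the job is handed in; nothing more can be done
None
```

The red spool went fully home on the spindle and stays there, the green spool (never tried on the spindle) lies in the returns box, and the job is handed in with no verdict shown.

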